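Take the snap-in battery cover off the microscope light unit

ROBOT

A 6-joint arm with a two-finger parallel gripper is mounted at the origin on the work surface. World frame = base frame: x ahead of the robot, y to its left, z up, the work surface at z = 0. Lengths are in m, angles in rad, forces in N, time in s.
With the tool pointing down it reaches from about 0.25 to 0.8 m from the base axis. Payload 3.9 kg.
Tool frame: the origin (TCP) lies at the very end of the fingers, on their centre line; the grasp point (between the pads) lies 19 mm behind it (manip.grip_depth is the distance from the TCP to the grasp point, in m); z points along the fingers, y is the line along which they close (so a half turn about z gives the same grasp; the last joint's range is limited). The gripper opens to 85 mm and grips with 20 to 120 N. Pads are 22 mm wide; open, the fingers measure 114 mm over their backs; the gripper's body (76 mm by 85 mm) begins 54 mm behind the grasp point. The pads swing forward as they close: fully open they stand 13 mm farther back than shut.
Start: joints at [1.116, 0.26, -0.138, 1.173, 0, 1.571], TCP at [0.231, 0.472, 0.231] pointing down, gripper open.
Joint ranges: [-2.78, 2.78], [-0.83, 1.72], [-1.28, 1.37], [-1.9, 2.12], [-1.57, 1.48], [-3.14, 3.14]. Speed limits (rad/s): [2.57, 2.57, 3.14, 3.14, 3.14, 3.14].

INTERFACE

Orientations are given as a unit quaternion [w, x, y, z].
In Python, from rig import manip gives the robot as it stands.
- The arm moves only by the tool jog_arm, never from a script. Its argument "moves" is one flat list of numbers, 6 for each row, row after row: the shift along the world's x, y, z in units of 6 cm (1.0 is 6 cm), then the turn, a rotation vector about the world's x, y, z in units of 0.15 rad (1.0 is 0.15 rad). In form: [x, y, z, rx, ry, rz, x, y, z, rx, ry, rz, ...]. A call has 1 to 10 rows; each row shifts and turns the commanded pose from where the row before left it; what a row does not reach is not made up. A row lasts 1/8 s, in which the tool goes at most 62.5 mm and 10.7 degrees, less where a joint would pass 70% of its speed; a pose out of reach is approached as far as the arm can. A call with a number of a shift or a turn outside -1 to 1 is refused whole. A call with a gripper value outside its range is refused whole. "hand" is the opening, from -1 (shut) to 1 (fully open), so that 0 is half open, set as the call begins (left out, the last holds). The fingers move at their own pace and stop on an object; "squeeze" is the grip in N (left out, the last holds). Time passes only in rows, so rows that do not move let the fingers close. It gives the time, the measured TCP pose, the force, the opening and the grip force at its end, in the units of the state.
- manip.sense(): the state, without advancing time (a new reading comes with each control period).
- manip.camera(name): name is "scene" or "top" or "wrist"; returns a dict with "pixels" (480x640x3 uint8, red, green, blue), "fx", "fy", "cx", "cy" (pixels), "T" (4x4, takes a point from camera to world coordinates); the wrist camera has in their place "hand_eye" (4x4, takes a point from camera to tool coordinates, whose origin is the TCP and whose axes are the flange's). Camera axes: x right, y down, z forward; pixel columns grow to the right and rows downward; lengths in m; the calibration is good to about 2 mm. A picture is of the moment at which its call begins: read the wrist's pose just before it. There is no depth.
- manip.job_done(): hands the job in; it is judged then, once.
The state is a dict: "time": time; "joint_pos": joint angles; "joint_velocities": joint speeds; "effort": joint torques, N m; "tcp_pos": TCP position; "tcp_rot": TCP orientation; "ft_force": force on the tool from outside, world axes, zero at the start; "wrist_torque": the same for the moment, N m; "opening": finger opening in m; "grip_force": force on a finger pad.
Only numpy, scipy, OpenCV 4.12 (cv2) and the standard library are available. Lean on these libraries where they do the work, as an engineer would, in place of code of your own. Each camera call takes 0.05 s, during which the arm holds its last target. There are 200 camera calls.

TASK

Press the upright snap tab of the microscope's light unit inward by its thumb pad, gently, just until the battery cover springs up at that edge; do not force the tab and do not pull at the cover while it is latched. Then lift the cover off by its rib and lay it, rib up, flat on the floor of the shallow metal tray without dropping it. Leave the other things on the bench where they are.

Things in the scene. Friction and masses are not known exactly. Their poses are not given: they have to be found in the camera images.
- unit: White light unit, fixed, 150 (x) x 110 (y) mm. Origin: centre of its underside, on the bench; z up. x -75 to -23 mm: a deck 60 mm high with a black knob to 74 mm. The +x part: battery well shut by the cover, rim 50 mm high. Snap tab at its +x end, which faces away from the robot (unit's x within 0.55 rad of straight ahead).
- cover: Loose grey battery cover, plate 90 (x) x 76 (y) x 6 mm, about 90 g. Origin: centre of the plate's underside; x as the unit's x. Latched: at (23, 0, 44) mm in the unit's frame, top level with the rim. An opening at x 9 to 37 mm, 30 mm wide, lets the tab stand through; the tab's nose hooks over the 8 mm strip beyond it. The tray takes it in any heading.
- rib (a point): Middle of the top of the cover's grip rib, (-14, 0, 26) mm in the cover's frame. The rib runs along the cover's x: 36 mm long, 14 mm wide (y), 20 mm high above the plate. Pinch it across y.
- tongues (a point): Midway between the ends of the cover's two tongues, (-52, 0, 0) mm in the cover's frame, which reach 6 mm under the unit's deck. After release, grip the rib, draw the cover 20 mm along the unit's +x: this frees the tongues and brings the edge strip clear of the thumb pad; then lift straight up.
- cover_edge (a point): Middle of the top of the cover's +x edge, (45, 0, 6) mm in the cover's frame: 50 mm above the bench while latched. On release two sprung pins raise this edge to about 62 mm and hold it there; the cover then leans about 0.14 rad, turning on its tongues.
- tab: Grey upright snap tab, a leaf 24 mm wide (y), 4 mm thick. Origin: the line it bends about, (57, 0, 8) mm in the unit's frame; z along the leaf, 72 mm to its top. It springs back by itself. Pressed inward at the thumb pad it gives from 4 N, lets go when bent 0.06 to 0.10 rad (4 to 7 mm) at 5 to 7.5 N, and meets its stop at 0.115 rad; over 10 N breaks it.
- tab_top (a point): Middle of the tab's top, (0, 0, 72) mm in its frame, 80 mm above the bench. The thumb pad, 24 x 12 mm high, stands out before the leaf's outer (+x) face, 68 to 80 mm above the bench. Its face is 5 to 21 mm beyond this point, differently on each unit: find it by feel. Press along the unit's -x with the fingertip 66 to 74 mm above the bench: the cover's edge rises below it.
- tray: Shallow aluminium tray, fixed, 170 (x) x 150 (y) mm outside, 18 mm high, walls and floor 4 mm thick. Origin: centre of its underside, on the bench.
- eyepiece: Bystander: black eyepiece, 42 mm across, 58 mm high, upright. Origin: centre of its underside.
- screwdriver: Bystander: screwdriver, 150 mm long, lying. Origin: under its middle.
- dropper: Bystander: small white bottle, 34 mm across, 75 mm high. Origin: centre of its underside.
- objective: Bystander: steel objective lens, 28 mm across, 40 mm high, upright. Origin: centre of its underside.
Mind the look-alikes: they are no part of the job. There is more than one size of the tray; the job needs the smaller. Of the things shaped like the unit, the white one is meant.

How it is judged:
By the outcome, as a careful person would: the job done as asked, in the order asked, and still so for the second after the job is handed in, with the robot touching nothing.
It also fails if it takes over 72 s, if anything falls off the work surface, if the arm or the gripper's body presses on something with over 40 N, if the wrist force passes 120 N, or if a joint passes its speed limit or range.

## Working session

There is one attempt and no reset: what is moved stays moved. The work goes in short steps, Python scripts to look and compute and a tool call to move; the robot and the scene stay as the last step left them, time stands still between calls to the robot, and variables do not carry over. Pictures are saved under pics/ and viewed, at most 10 in all, crops included, and the job is handed in when it is done.

Besides the shell and the picture viewer there is one more tool, called after "Request:" as name(argument=value, ...) on one line, values as JSON. jog_arm: Moves the arm, as the interface text tells. Shifts and turns lie within -1 to 1; 1 stands for 6 cm of shift or 0.15 rad of turn. Its arguments: {"type":"object","properties":{"moves":{"type":"array"},"hand":{"type":"number"},"squeeze":{"type":"number"}},"required":["moves"]}

```bash
mkdir -p pics; ls
cat > h.py <<'E'
import sys; sys.path.insert(0,'.')
import numpy as np, cv2
from rig import manip
from scipy.spatial.transform import Rotation as R
def snap(n,f):
    s=manip.sense(); c=manip.camera(n); cv2.imwrite(f'pics/{f}.png',c['pixels'][:,:,::-1])
    if n=='wrist':
        q=s['tcp_rot']; T=np.eye(4); T[:3,:3]=R.from_quat([q[1],q[2],q[3],q[0]]).as_matrix(); T[:3,3]=s['tcp_pos']
        c['T']=T@np.array(c['hand_eye'])
    np.savez(f'pics/{f}.npz',T=c['T'],k=[c['fx'],c['fy'],c['cx'],c['cy']]); return c
def ray(f,u,v,z):
    d=np.load(f'pics/{f}.npz'); k=d['k'];T=d['T']
    r=T[:3,:3]@np.array([(u-k[2])/k[0],(v-k[3])/k[1],1]); o=T[:3,3]
    return o+r*(z-o[2])/r[2]
def proj(f,p):
    d=np.load(f'pics/{f}.npz'); k=d['k'];q=np.linalg.inv(d['T'])@np.append(p,1)
    return np.array([k[0]*q[0]/q[2]+k[2],k[1]*q[1]/q[2]+k[3]])
E
python3 - <<'E'
from h import *
np.set_printoptions(precision=4,suppress=True)
snap('top','top1');snap('scene','sc1');print(manip.sense(),np.load('pics/top1.npz')['T'],np.load('pics/sc1.npz')['T'])
E
```

```text
pics
{'time': 0.1, 'joint_pos': array([ 1.116 ,  0.2606, -0.1393,  1.1727, -0.    ,  1.5708]), 'joint_velocities': array([-0.0012, -0.0017,  0.0026,  0.0015, -0.0007,  0.0001]), 'effort': array([  0.001 , -40.6507,  25.4527,   0.0101,   0.0001,  -0.    ]), 'tcp_pos': array([0.2304, 0.4711, 0.2305]), 'tcp_rot': array([-0.0002,  0.2254,  0.9743, -0.0009]), 'ft_force': array([ 0.8212,  0.0241, -0.0834]), 'wrist_torque': array([ 0.0546, -0.0315,  0.0066]), 'grip_force': 0.0, 'opening': 0.08537190916069551} [[ 0.0121 -0.9814  0.1914  0.2517]
 [-0.9998 -0.0145 -0.0111  0.0318]
 [ 0.0136 -0.1912 -0.9814  1.2949]
 [ 0.      0.      0.      1.    ]] [[ 0.8416  0.3426 -0.4176  1.0078]
 [ 0.54   -0.5535  0.6341 -0.7517]
 [-0.0139 -0.7591 -0.6508  0.8884]
 [ 0.      0.      0.      1.    ]]
```

View pics/top1.png

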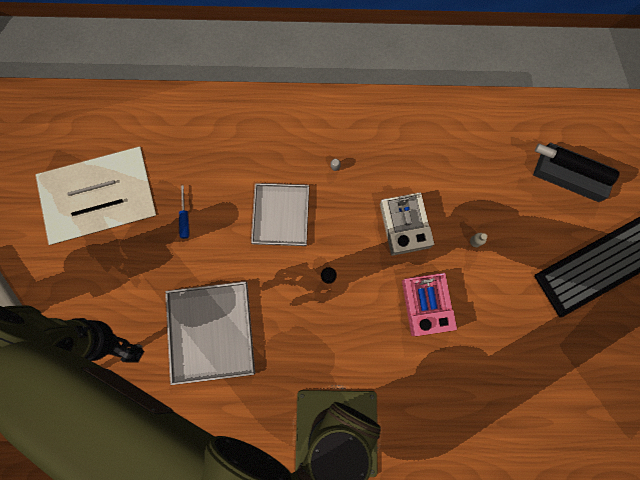

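View pics/sc1.png

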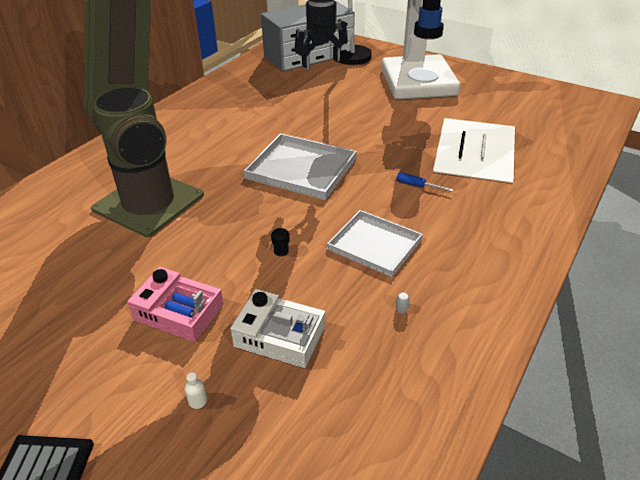

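The top view shows the white unit at about (407,223), its far end up, the pink look-alike at (430,305), the small tray at (281,214), and the large tray at (210,333). I'll enlarge the unit and tray.

Run:
```python
from h import *
i=cv2.imread('pics/top1.png')
a=cv2.resize(i[180:265,370:450],None,fx=5,fy=5,interpolation=cv2.INTER_CUBIC)
b=cv2.resize(i[170:255,240:320],None,fx=5,fy=5,interpolation=cv2.INTER_CUBIC)
cv2.imwrite('pics/crop1.png',np.hstack([a,b]))
for n,u,v,z in [('unit',407,223,.05),('tray',281,214,.0),('eyep',328,275,.058),('obj',335,164,.04),('drop',480,239,.07)]: print(n,ray('top1',u,v,z))
```

```text
unit [ 0.53941006 -0.18217142  0.05      ]
tray [0.57135143 0.16079977 0.        ]
eyep [0.39570318 0.02763727 0.058     ]
obj [0.70588552 0.01247256 0.04      ]
drop [ 0.49462218 -0.37003171  0.07      ]
```

View pics/crop1.png

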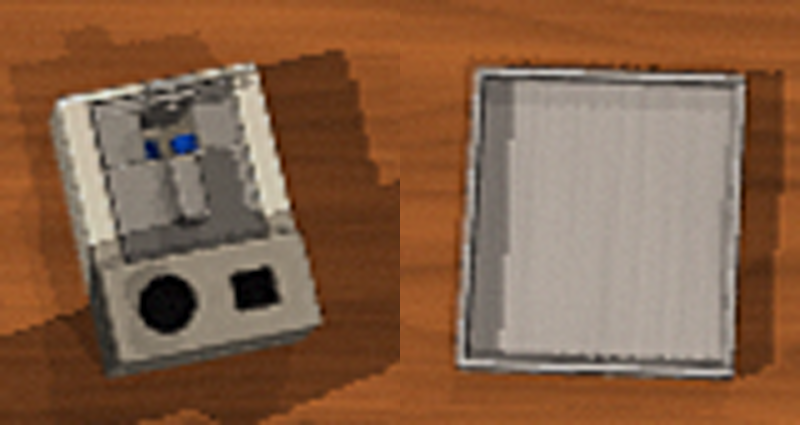

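Run:
```python
from h import *
np.set_printoptions(precision=4,suppress=True)
U=lambda x,y,z: ray('top1',370+x/5-.4,180+y/5-.4,z)
fl,fr=U(58,102,.05),U(256,66,.05); nl,nr=U(117,360,.06),U(321,323,.06)
print(fl,fr,nl,nr)
print('w',np.linalg.norm((fl-fr)[:2]),np.linalg.norm((nl-nr)[:2]),'len',np.linalg.norm((fl-nl)[:2]),np.linalg.norm((fr-nr)[:2]))
a=lambda d:np.arctan2(d[1],d[0])
print('yaw',a(fl-nl),a(fr-nr),a(fl-fr)-np.pi/2,a(nl-nr)-np.pi/2,'c',(fl+fr+nl+nr)/4)
k=U(167,303,.074);print('knob',k)
t=np.array([ray('top1',240+(x-400)/5-.4,170+y/5-.4,.018) for x,y in [(475,70),(745,75),(733,373),(460,367)]])
print(t,t.mean(0),[np.linalg.norm(t[i]-t[i-1]) for i in range(4)],a(t[0]-t[3]),a(t[1]-t[2]))
s=manip.sense();c=manip.camera('wrist');print(c['hand_eye'],c['fx'],c['cx'])
```

```text
[ 0.6021 -0.1134  0.05  ] [ 0.6241 -0.2212  0.05  ] [ 0.4595 -0.1422  0.06  ] [ 0.4808 -0.2503  0.06  ]
w 0.110031770638904 0.11013479141546606 len 0.14551445705451743 0.14616489303531838
yaw 0.19928108031277858 0.19997959097784893 0.20081588456048838 0.19490894061122188 c [ 0.5416 -0.1818  0.055 ]
knob [ 0.4877 -0.1668  0.074 ]
[[0.6528 0.2352 0.018 ]
 [0.6523 0.085  0.018 ]
 [0.4836 0.0879 0.018 ]
 [0.4847 0.236  0.018 ]] [0.5683 0.161  0.018 ] [np.float64(0.16805696940446957), np.float64(0.15016596415524405), np.float64(0.16879188815993554), np.float64(0.14816707735263657)] -0.005254510707647755 -0.01709752998810968
[[-0.0011 -0.9657 -0.2595  0.0672]
 [ 1.     -0.0011 -0.0001  0.0002]
 [-0.0002 -0.2595  0.9657 -0.1433]
 [ 0.      0.      0.      1.    ]] 385.95731850431144 327.4005839121065
```

Unit at (0.5416, -0.1818) with yaw 0.199; corner sizes match (110 x 146 mm). Tray centre is (0.568, 0.161), yaw about -0.01. Next I'll move above the far side of the tab with the fingers shut.

Request:
jog_arm(moves=[0.43,-0.66,0,0,0,0.27,0.43,-0.66,0,0,0,0.27,0.43,-0.66,0,0,0,0.27,0.43,-0.66,0,0,0,0.27,0.43,-0.66,0,0,0,0.27,0.43,-0.66,0,0,0,0.27,0.43,-0.66,0,0,0,0.27,0.43,-0.66,0,0,0,0.27], hand=-1)

```text
time: 1.15
tcp_pos: [0.4375, 0.1534, 0.2312]
tcp_rot: [-0.0, 0.065, 0.998, 0.0]
ft_force: [0.6, 1.0, 0.3]
opening: 0.0002
grip_force: 0.0
```

Request:
jog_arm(moves=[0.43,-0.66,0,0,0,0.27,0.43,-0.66,0,0,0,0.27,0.43,-0.66,0,0,0,0.27,0.43,-0.66,0,0,0,0.27,0.43,-0.66,0,0,0,0.27,0.43,-0.66,0,0,0,0.27,0.43,-0.66,0,0,0,0.27,0.43,-0.66,0,0,0,0.27,0,0,0,0,0,0,0,0,0,0,0,0])

```text
time: 2.4
tcp_pos: [0.6428, -0.1617, 0.2306]
tcp_rot: [-0.001, -0.096, 0.995, 0.001]
ft_force: [-0.0, 0.4, -0.1]
opening: -0.0005
grip_force: 0.0
```

```bash
cat >> h.py <<'E'
C=np.array([.5416,-.1818]);YAW=.199
def st(f=None):
    s=manip.sense();q=s['tcp_rot'];M=R.from_quat([q[1],q[2],q[3],q[0]]).as_matrix()
    p=s['tcp_pos'];c,n=np.cos(YAW),np.sin(YAW);d=p[:2]-C
    print('t',s['time'],'tcp',p,'unit xy',c*d[0]+n*d[1],-n*d[0]+c*d[1],'yhead',np.arctan2(M[1,1],M[0,1]),'z',M[:,2],'F',s['ft_force'],'op',s['opening'],s['grip_force'],'j',s['joint_pos'])
E
python3 - <<'E'
from h import *
np.set_printoptions(precision=4,suppress=True)
st();snap('wrist','w1')
i=cv2.imread('pics/w1.png')
# expected points
c,n=np.cos(YAW),np.sin(YAW)
for q in [(57,0,80),(75,55,50),(75,-55,50),(-23,55,60),(-23,-55,60),(9,0,70)]:
    q=np.array(q)/1000;p=[C[0]+c*q[0]-n*q[1],C[1]+n*q[0]+c*q[1],q[2]];u=proj('w1',p);print(q,u);cv2.circle(i,tuple(int(x) for x in u),4,(0,255,0),1)
cv2.imwrite('pics/w1m.png',i)
E
```

```text
t 2.4 tcp [ 0.6428 -0.1617  0.2306] unit xy 0.1031892223692834 -0.00033159269105684924 yhead 1.7634937343535255 z [-0.0017  0.0009 -1.    ] F [-0.0206  0.3723 -0.1458] op -0.0004575645057992909 0.0 j [-0.2467  0.5069  0.2429  1.3086  0.0004 -0.4394]
[0.057 0.    0.08 ] [325.6592 156.4484]
[0.075 0.055 0.05 ] [391.6851 175.2902]
[ 0.075 -0.055  0.05 ] [260.2017 176.2984]
[-0.023  0.055  0.06 ] [398.5395  44.9993]
[-0.023 -0.055  0.06 ] [251.0842  46.1444]
[0.009 0.    0.07 ] [325.1386  89.788 ]
```

View pics/w1m.png

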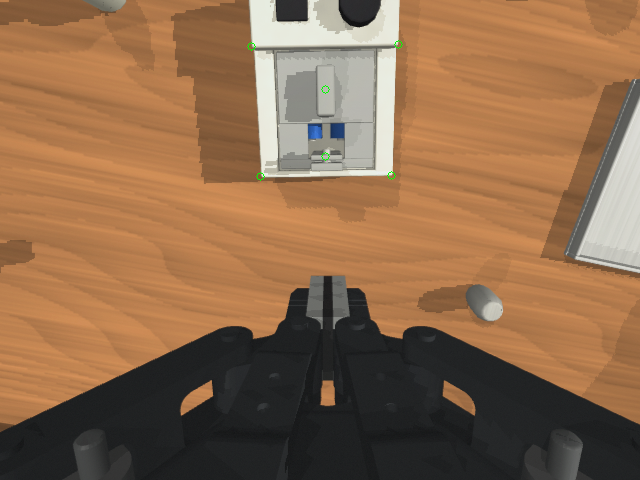

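The wrist view has the predicted points (green) right on the unit's corners, rib (325,90) and tab top (326,156), so the pose is good to about 1 mm. Now I'll descend beyond the tab.

Request:
jog_arm(moves=[0.07,0.02,-0.5,0,0,0.04,0,0,-0.6,0,0,0,0,0,-0.6,0,0,0,0,0,-0.6,0,0,0,0,0,-0.38,0,0,0,0,0,0,0,0,0,0,0,0,0,0,0,0,0,0,0,0,0])

```text
time: 3.45
tcp_pos: [0.6488, -0.1608, 0.0724]
tcp_rot: [0.002, -0.1, 0.995, -0.001]
ft_force: [-0.5, 0.2, 0.7]
opening: -0.0001
grip_force: 0.0
```

Run:
```python
from h import *
np.set_printoptions(precision=4,suppress=True)
st()
```

```text
t 3.45 tcp [ 0.6488 -0.1608  0.0724] unit xy 0.1092470451937702 -0.0005672527736166923 yhead 1.7703793323553787 z [ 0.0031 -0.0008 -1.    ] F [-0.5223  0.1913  0.653 ] op -0.00010673011290520494 0.0 j [-0.2429  0.5942 -0.0245  0.9489  0.     -0.4425]
```

Request:
jog_arm(moves=[-0.03,-0.006,-0.03,0,0,0,-0.03,-0.006,0,0,0,0,-0.03,-0.006,0,0,0,0,-0.03,-0.006,0,0,0,0,-0.03,-0.006,0,0,0,0,-0.03,-0.006,0,0,0,0,-0.03,-0.006,0,0,0,0,-0.03,-0.006,0,0,0,0,-0.03,-0.006,0,0,0,0,0,0,0,0,0,0])

```text
time: 4.7
tcp_pos: [0.6312, -0.164, 0.0687]
tcp_rot: [-0.0, -0.099, 0.995, 0.0]
ft_force: [-0.1, 0.3, -0.2]
opening: -0.0
grip_force: 0.0
```

Request:
jog_arm(moves=[-0.016,-0.003,0,0,0,0,-0.016,-0.003,0,0,0,0,0,0,0,0,0,0])

```text
time: 5.08
tcp_pos: [0.6294, -0.1644, 0.0687]
tcp_rot: [-0.0, -0.099, 0.995, 0.0]
ft_force: [-0.2, 1.1, 0.3]
opening: -0.0001
grip_force: 0.0
```

Request:
jog_arm(moves=[-0.016,-0.003,0,0,0,0,-0.016,-0.003,0,0,0,0,0,0,0,0,0,0])

```text
time: 5.45
tcp_pos: [0.6275, -0.1648, 0.0687]
tcp_rot: [-0.0, -0.099, 0.995, 0.0]
ft_force: [-0.0, 0.1, -0.4]
opening: -0.0001
grip_force: 0.0
```

Request:
jog_arm(moves=[-0.016,-0.003,0,0,0,0,-0.016,-0.003,0,0,0,0,0,0,0,0,0,0])

```text
time: 5.82
tcp_pos: [0.6255, -0.1651, 0.0687]
tcp_rot: [-0.0, -0.099, 0.995, 0.0]
ft_force: [-0.5, -0.5, 0.1]
opening: 0.0
grip_force: 0.0
```

Request:
jog_arm(moves=[-0.016,-0.003,0,0,0,0,-0.016,-0.003,0,0,0,0,0,0,0,0,0,0])

```text
time: 6.2
tcp_pos: [0.6236, -0.1655, 0.0687]
tcp_rot: [-0.0, -0.099, 0.995, 0.0]
ft_force: [0.1, -0.5, -0.3]
opening: -0.0001
grip_force: 0.0
```

Request:
jog_arm(moves=[-0.016,-0.003,0,0,0,0,0,0,0,0,0,0])

```text
time: 6.45
tcp_pos: [0.6227, -0.1656, 0.0687]
tcp_rot: [-0.0, -0.099, 0.995, 0.0]
ft_force: [-0.0, 0.5, 0.3]
opening: 0.0002
grip_force: 0.0
```

Request:
jog_arm(moves=[-0.016,-0.003,0,0,0,0,-0.016,-0.003,0,0,0,0])

```text
time: 6.7
tcp_pos: [0.6208, -0.166, 0.0687]
tcp_rot: [-0.0, -0.099, 0.995, 0.0]
ft_force: [1.1, 0.1, -0.4]
opening: 0.0001
grip_force: 0.0
```

Request:
jog_arm(moves=[-0.016,-0.003,0,0,0,0,0,0,0,0,0,0])

```text
time: 6.95
tcp_pos: [0.6199, -0.1662, 0.0687]
tcp_rot: [0.0, -0.099, 0.995, 0.0]
ft_force: [0.1, 0.3, -0.2]
opening: 0.0001
grip_force: 0.0
```

Request:
jog_arm(moves=[-0.016,-0.003,0,0,0,0,0,0,0,0,0,0])

```text
time: 7.2
tcp_pos: [0.6196, -0.1663, 0.0688]
tcp_rot: [0.001, -0.1, 0.995, 0.0]
ft_force: [2.4, -0.5, -1.1]
opening: 0.0004
grip_force: 1.1
```

Request:
jog_arm(moves=[-0.016,-0.003,0,0,0,0,0,0,0,0,0,0])

```text
time: 7.45
tcp_pos: [0.6191, -0.1664, 0.0689]
tcp_rot: [0.001, -0.1, 0.995, 0.0]
ft_force: [4.5, 1.3, -2.3]
opening: 0.0001
grip_force: 2.4
```

Contact is at TCP x of about 0.6199, so the pad face is about 69 mm from the unit's origin. I'll take a reference scene frame so I can detect the cover springing up numerically.

```bash
cat >> h.py <<'E'
def diff():
    a=cv2.imread('pics/ref.png').astype(int); c=manip.camera('scene')['pixels'][:,:,::-1].astype(int)
    d=np.abs(a-c).max(2)[285:370,225:330]; print('changed px',(d>25).sum(), 'mean',d.mean())
E
python3 - <<'E'
from h import *
snap('scene','ref');diff()
E
```

```text
changed px 17 mean 3.9937254901960784
```

Request:
jog_arm(moves=[-0.012,-0.0024,0,0,0,0,-0.012,-0.0024,0,0,0,0,0,0,0,0,0,0])

```text
time: 7.92
tcp_pos: [0.6175, -0.1667, 0.0691]
tcp_rot: [0.001, -0.1, 0.995, 0.0]
ft_force: [5.8, 1.1, -2.2]
opening: -0.0
grip_force: 2.7
```

Request:
jog_arm(moves=[-0.012,-0.0024,0,0,0,0,0,0,0,0,0,0])

```text
time: 8.18
tcp_pos: [0.617, -0.1669, 0.0691]
tcp_rot: [0.001, -0.1, 0.995, -0.0]
ft_force: [5.1, 1.5, -0.9]
opening: -0.0002
grip_force: 2.8
```

```bash
python3 -c "
from h import *
st();diff()"
```

```text
t 8.175 tcp [ 0.61702156 -0.16686939  0.06914083] unit xy 0.07688471400172403 -0.00027407804386131787 yhead 1.7701879429196878 z [ 2.37843430e-03  1.81287497e-04 -9.99997155e-01] F [ 5.12514972  1.53254256 -0.94007498] op -0.0001978830298343933 2.7800078107975423 j [-2.64524457e-01  5.51888282e-01 -1.14100163e-01  9.02559572e-01
  7.96824199e-04 -4.63915525e-01]
changed px 365 mean 7.1408403361344535
```

Request:
jog_arm(moves=[-0.01,-0.002,0,0,0,0,0,0,0,0,0,0])

```text
time: 8.48
tcp_pos: [0.6166, -0.167, 0.0692]
tcp_rot: [0.001, -0.1, 0.995, -0.0]
ft_force: [5.6, 1.3, -2.3]
opening: 0.0001
grip_force: 2.9
```

```bash
python3 -c "
from h import *
diff()
snap('scene','cur')
i=[cv2.resize(cv2.imread(f'pics/{f}.png')[270:380,215:335],None,fx=3.3,fy=3.3,interpolation=cv2.INTER_CUBIC) for f in ('ref','cur')]
cv2.imwrite('pics/cmp.png',np.hstack(i))"
```

```text
changed px 417 mean 7.88436974789916
```

View pics/cmp.png

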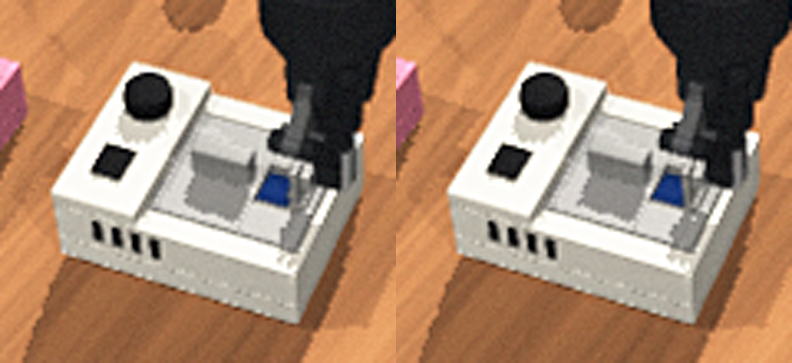

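The cover is still flat; only the tab and finger moved. I'll watch just the rib region (about x 272-293, y 302-328) and keep pressing in small steps.

```bash
sed -i 's/\[285:370,225:330\]/[302:328,270:294]/' h.py; python3 -c "
from h import *
diff()"
```

```text
changed px 1 mean 4.160256410256411
```

Request:
jog_arm(moves=[-0.01,-0.002,0,0,0,0,0,0,0,0,0,0])

```text
time: 8.88
tcp_pos: [0.6161, -0.1671, 0.0693]
tcp_rot: [0.002, -0.1, 0.995, -0.0]
ft_force: [5.7, 2.0, -1.2]
opening: -0.0001
grip_force: 3.0
```

```bash
python3 -c "
from h import *
diff()"
```

```text
changed px 2 mean 4.42948717948718
```

Request:
jog_arm(moves=[-0.01,-0.002,0,0,0,0,0,0,0,0,0,0])

```text
time: 9.18
tcp_pos: [0.6156, -0.1672, 0.0693]
tcp_rot: [0.002, -0.1, 0.995, -0.0]
ft_force: [6.6, 1.3, -1.7]
opening: 0.0002
grip_force: 3.1
```

```bash
python3 -c "
from h import *
diff()"
```

```text
changed px 2 mean 4.685897435897436
```

Request:
jog_arm(moves=[-0.01,-0.002,0,0,0,0,0,0,0,0,0,0])

```text
time: 9.48
tcp_pos: [0.6152, -0.1673, 0.0694]
tcp_rot: [0.002, -0.1, 0.995, -0.0]
ft_force: [6.7, 2.0, -2.2]
opening: 0.0002
grip_force: 3.1
```

```bash
python3 -c "
from h import *
diff()"
```

```text
changed px 5 mean 5.1201923076923075
```

Request:
jog_arm(moves=[-0.008,-0.0016,0,0,0,0,0,0,0,0,0,0])

```text
time: 9.78
tcp_pos: [0.6146, -0.1674, 0.0694]
tcp_rot: [0.002, -0.1, 0.995, -0.0]
ft_force: [5.8, 1.7, -1.0]
opening: -0.0004
grip_force: 3.0
```

```bash
python3 -c "
from h import *
diff()"
```

```text
changed px 140 mean 22.482371794871796
```

The rib region jumped (140 px), so the cover is released. Next I'll back off, rise, and move to a tilted hover over the rib.

Request:
jog_arm(moves=[0.1,0.02,0,0,0,0,0.2,0.04,0,0,0,0,0.2,0.04,0,0,0,0,0,0,0.5,0,0,0,0,0,0.5,0,0,0,0,0,0,0,0,0], hand=-1)

```text
time: 10.58
tcp_pos: [0.645, -0.162, 0.1313]
tcp_rot: [0.002, -0.099, 0.995, -0.001]
ft_force: [-0.1, -0.6, -0.4]
opening: 0.0001
grip_force: 0.0
```

Request:
jog_arm(moves=[-0.4,-0.08,0,0.03,-0.15,0,-0.4,-0.08,0,0.03,-0.15,0,-0.4,-0.08,0,0.03,-0.15,0,-0.4,-0.08,0,0.03,-0.15,0,-0.1,-0.02,0,0.03,-0.15,0,0,0,0,0.03,-0.15,0,0,0,0,0,0,0,0,0,0,0,0,0], hand=0)

```text
time: 11.58
tcp_pos: [0.5419, -0.1819, 0.1287]
tcp_rot: [0.069, -0.099, 0.993, 0.007]
ft_force: [-0.7, 0.4, 0.5]
opening: 0.0427
grip_force: 0.0
```

Run:
```python
from h import *
np.set_printoptions(precision=4,suppress=True)
st();snap('wrist','w2');snap('scene','sc2')
i=cv2.imread('pics/w2.png')
c,n=np.cos(YAW),np.sin(YAW)
for q in [(5,0,75),(23,0,77.5),(-13,0,72.5),(75,55,50),(57,0,80),(67,0,63)]:
    q=np.array(q)/1000;p=[C[0]+c*q[0]-n*q[1],C[1]+n*q[0]+c*q[1],q[2]];u=proj('w2',p);cv2.circle(i,tuple(int(x) for x in u),4,(0,255,0),1)
j=cv2.resize(cv2.imread('pics/sc2.png')[270:380,215:335],(360,330),interpolation=cv2.INTER_CUBIC)
i=cv2.resize(i,(440,330));cv2.imwrite('pics/w2m.png',np.hstack([i,j]))
```

```text
t 11.575 tcp [ 0.5419 -0.1819  0.1287] unit xy 0.0002713784087840944 -0.00018735283443306822 yhead 1.7704183764304893 z [ 0.1351  0.0268 -0.9905] F [-0.6975  0.4117  0.5101] op 0.04267273527622945 0.0 j [-0.365   0.3204 -0.3445  0.7887  0.0733 -0.5603]
```

View pics/w2m.png

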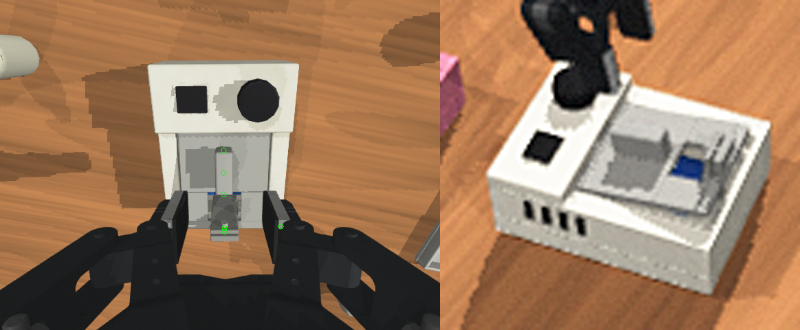

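The cover is released and leaning, with the rib (224,173) centred between the open fingers. I'll descend, close, and check.

Request:
jog_arm(moves=[0.03,0.006,-0.3,0,0,0,0.03,0.006,-0.3,0,0,0,0.03,0.006,-0.3,0,0,0,0.03,0.006,-0.23,0,0,0,0,0,0,0,0,0,0,0,0,0,0,0])

```text
time: 12.42
tcp_pos: [0.5486, -0.1806, 0.0613]
tcp_rot: [0.069, -0.099, 0.993, 0.007]
ft_force: [1.0, -0.9, 0.4]
opening: 0.0426
grip_force: 0.0
```

Request:
jog_arm(moves=[0,0,0,0,0,0,0,0,0,0,0,0,0,0,0,0,0,0,0,0,0,0,0,0,0,0,0,0,0,0], hand=-1, squeeze=30)

```text
time: 13.05
tcp_pos: [0.5487, -0.1807, 0.0616]
tcp_rot: [0.069, -0.099, 0.993, 0.006]
ft_force: [-0.3, 0.7, 6.1]
opening: 0.0128
grip_force: 32.7
```

Run:
```python
from h import *
np.set_printoptions(precision=4,suppress=True)
st()
```

```text
t 13.05 tcp [ 0.5487 -0.1807  0.0616] unit xy 0.007198750312612651 -0.00035557076048203166 yhead 1.7698841163714873 z [ 0.136   0.0265 -0.9904] F [-0.2793  0.6707  6.0601] op 0.012763925088382611 32.72964119911194 j [-0.3584  0.3963 -0.4292  0.6267  0.0726 -0.5532]
```

Request:
jog_arm(moves=[0.067,0.0135,0,0,0,0,0.067,0.0135,0,0,0,0,0.067,0.0135,0,0,0,0,0.067,0.0135,0,0,0,0,0.067,0.0135,0,0,0,0,0,0,0,0,0,0])

```text
time: 13.8
tcp_pos: [0.5683, -0.1763, 0.0607]
tcp_rot: [0.068, -0.099, 0.993, 0.007]
ft_force: [-2.3, -0.2, 3.7]
opening: 0.0128
grip_force: 32.5
```

Run:
```python
from h import *
np.set_printoptions(precision=4,suppress=True)
st()
```

```text
t 13.8 tcp [ 0.5683 -0.1763  0.0607] unit xy 0.02720406577546517 7.645263201128388e-05 yhead 1.7702168582183437 z [ 0.1342  0.027  -0.9906] F [-2.2858 -0.2062  3.6827] op 0.012830638983319381 32.515060901641846 j [-0.3386  0.4224 -0.3867  0.6436  0.0701 -0.5339]
```

Request:
jog_arm(moves=[0,0,0.1,0,0,0,0,0,0.2,0,0,0,0,0,0.3,0,0,0,0,0,0.4,0,0,0,0,0,0.5,0,0,0,0,0,0.5,0,0,0,0,0,0,0,0,0])

```text
time: 14.68
tcp_pos: [0.5707, -0.1771, 0.1845]
tcp_rot: [0.072, -0.099, 0.992, 0.005]
ft_force: [-0.4, 1.0, -1.5]
opening: 0.0135
grip_force: 32.0
```

Run:
```python
from h import *
np.set_printoptions(precision=4,suppress=True)
st();snap('wrist','w3');snap('scene','sc3')
i=cv2.resize(cv2.imread('pics/w3.png'),(400,300));j=cv2.resize(cv2.imread('pics/sc3.png')[170:380,200:480],(400,300))
cv2.imwrite('pics/w3m.png',np.hstack([i,j]))
```

```text
t 14.675 tcp [ 0.5707 -0.1771  0.1845] unit xy 0.02942599804387046 -0.0011751182172970017 yhead 1.7701650297832185 z [ 0.1412  0.0249 -0.9897] F [-0.3643  0.9761 -1.4687] op 0.013472809114196517 31.958473920822144 j [-0.3387  0.3151 -0.1962  0.9339  0.0705 -0.5339]
```

View pics/w3m.png

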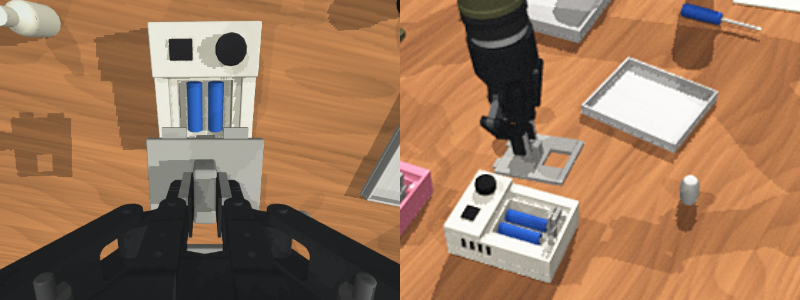

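The cover is held clear of the unit, with nothing else disturbed. Next I'll check its lean relative to the tool from the visible near-edge corners at about (235,224) and (424,224) in the full wrist frame.

Run:
```python
from h import *
np.set_printoptions(precision=4,suppress=True)
H=np.array(manip.camera('wrist')['hand_eye']);k=np.load('pics/w3.npz')['k']
for a in (-.15,-.07,0,.07,.15):
  o=[]
  for y in (38,-38):
    r=R.from_rotvec([0,a,0]).apply(np.array([31.3,y,6.3+0])-[0,0,-6])+[0,0,-6]
    q=np.linalg.inv(H)@np.append(r/1000,1);o.append([k[0]*q[0]/q[2]+k[2],k[1]*q[1]/q[2]+k[3]])
  print(a,np.ravel(o))
i=cv2.imread('pics/w3.png');g=cv2.cvtColor(i,6).astype(int)
print(g[205:245:1,300]);print(g[232,215:250],g[232,410:440])
```

```text
-0.15 [417.2369 222.0974 232.4261 222.3281]
-0.07 [418.7454 220.4762 230.828  220.7107]
0 [420.1276 219.445  229.3647 219.683 ]
0.07 [421.5643 218.7977 227.8449 219.0395]
0.15 [423.2674 218.5552 226.0447 218.8014]
[161 161 160 218 224 206 222 223 223 224 223 223 223 223 170 127  89  93
 134 163 177 180 180 180 181 180 180 181 181 181 180 180 181 181 181 181
 181 180 181 180]
[ 98  99  99  98  99 100  98  99  99  99  99  99 100  99 100 101 100 100
 103 124 163 181 181 180 181 181 180 180 180 180 181 181 181 181 181] [172 172 171 172 171 171 172 171 171 171 175 187 135 135 135 135 136 137
 137 138 138 138 139 138 138 138 138 138 138 139]
```

Request:
jog_arm(moves=[-0.023,0.3,0,-0.02,0.09,0,-0.023,0.6,0,-0.02,0.09,0,-0.023,0.6,0,-0.02,0.09,0,-0.023,0.6,0,-0.02,0.09,0,-0.023,0.6,0,-0.02,0.09,0,-0.023,0.6,0,-0.02,0.09,0,-0.023,0.6,0,-0.02,0.09,0,-0.023,0.6,0,-0.02,0.09,0,-0.023,0.6,0,-0.02,0.09,0,-0.023,0.5,0,-0.02,0.09,0])

```text
time: 16.08
tcp_pos: [0.553, 0.1619, 0.1798]
tcp_rot: [-0.002, -0.1, 0.995, -0.002]
ft_force: [-0.5, 0.0, -1.2]
opening: 0.0133
grip_force: 31.9
```

Request:
jog_arm(moves=[0,0,-0.5,0,0,0,0,0,-0.5,0,0,0,0,0,-0.5,0,0,0,0,0,-0.3,0,0,0,0,0,-0.2,0,0,0,0,0,0,0,0,0,0,0,0,0,0,0,0,0,0,0,0,0])

```text
time: 17.08
tcp_pos: [0.5552, 0.1598, 0.0619]
tcp_rot: [0.001, -0.1, 0.995, -0.001]
ft_force: [0.5, 0.7, 0.3]
opening: 0.0128
grip_force: 31.9
```

Run:
```python
from h import *
np.set_printoptions(precision=4,suppress=True)
st();snap('scene','sc4');snap('top','top4')
i=cv2.resize(cv2.imread('pics/sc4.png')[175:290,310:440],(450,400),interpolation=cv2.INTER_CUBIC);j=cv2.resize(cv2.imread('pics/top4.png')[165:265,235:325],(350,400))
cv2.imwrite('pics/m4.png',np.hstack([i,j]))
```

```text
t 17.075 tcp [0.5552 0.1598 0.0619] unit xy 0.08088268240943813 0.33217816252404236 yhead 1.770145574587755 z [ 0.0018 -0.0024 -1.    ] F [0.4793 0.6826 0.2565] op 0.012828032451775603 31.936790943145752 j [ 0.2818  0.4674 -0.2911  0.8113 -0.0029  0.0825]
```

View pics/m4.png

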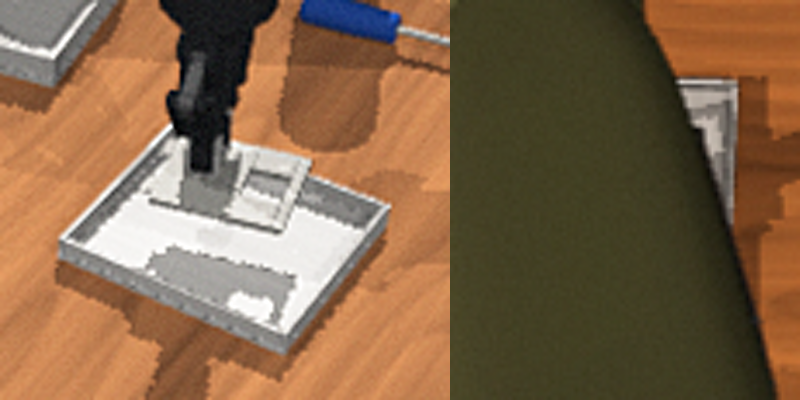

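Run:
```python
from h import *
np.set_printoptions(precision=1,suppress=True)
s=manip.sense();q=s['tcp_rot'];M=R.from_quat([q[1],q[2],q[3],q[0]]).as_matrix();p=s['tcp_pos']
for a in (-.15,-.1,-.05,0,.05,.1):
  o=[]
  for c in [(45,-38,6),(45,38,6),(-45,-38,6)]:
    r=np.array([-(c[0]+13.7),c[1],-(c[2]-12.3)])
    r=R.from_rotvec([0,a,0]).apply(r+[0,0,6])-[0,0,6]
    o.append(proj('sc4',p+M@(r/1000)))
  print(a,np.ravel(o))
print('seen 390.9,241.7 400.1,221 353.3,233.4')
```

```text
-0.15 [391.2 237.5 400.2 217.2 352.5 233. ]
-0.1 [391.  238.5 399.9 218.2 352.1 232.5]
-0.05 [390.7 239.4 399.7 219.2 351.8 231.9]
0 [390.4 240.4 399.3 220.1 351.6 231.3]
0.05 [390.  241.3 398.9 221.  351.4 230.7]
0.1 [389.5 242.2 398.5 221.9 351.2 230.1]
seen 390.9,241.7 400.1,221 353.3,233.4
```

The cover is level to within about 0.03 rad and centred over the tray. I'll lower it and feel for the floor.

Request:
jog_arm(moves=[0,0,-0.3,0,0,0,0,0,-0.2,0,0,0,0,0,-0.1,0,0,0,0,0,-0.05,0,0,0,0,0,0,0,0,0,0,0,0,0,0,0])

```text
time: 17.92
tcp_pos: [0.5548, 0.1597, 0.0223]
tcp_rot: [0.0, -0.1, 0.995, -0.001]
ft_force: [-0.5, 0.2, -1.5]
opening: 0.0134
grip_force: 31.9
```

Request:
jog_arm(moves=[0,0,-0.02,0,0,0,0,0,-0.02,0,0,0,0,0,0,0,0,0])

```text
time: 18.3
tcp_pos: [0.5543, 0.1595, 0.0194]
tcp_rot: [-0.0, -0.1, 0.995, -0.001]
ft_force: [-0.4, -0.1, -0.0]
opening: 0.0129
grip_force: 31.9
```

Request:
jog_arm(moves=[0,0,-0.02,0,0,0,0,0,0,0,0,0])

```text
time: 18.55
tcp_pos: [0.5543, 0.1595, 0.0182]
tcp_rot: [-0.0, -0.1, 0.995, -0.002]
ft_force: [0.2, -0.0, -0.5]
opening: 0.0135
grip_force: 31.9
```

Request:
jog_arm(moves=[0,0,-0.02,0,0,0,0,0,0,0,0,0])

```text
time: 18.8
tcp_pos: [0.5545, 0.1596, 0.0173]
tcp_rot: [-0.0, -0.1, 0.995, -0.001]
ft_force: [-1.2, 0.2, 0.6]
opening: 0.0131
grip_force: 32.1
```

Request:
jog_arm(moves=[0,0,-0.015,0,0,0,0,0,0,0,0,0])

```text
time: 19.05
tcp_pos: [0.5545, 0.1595, 0.0172]
tcp_rot: [0.0, -0.1, 0.995, -0.001]
ft_force: [-2.7, -1.0, 6.2]
opening: 0.0133
grip_force: 32.9
```

Request:
jog_arm(moves=[0,0,-0.015,0,0,0,0,0,0,0,0,0])

```text
time: 19.3
tcp_pos: [0.5545, 0.1595, 0.0172]
tcp_rot: [0.0, -0.1, 0.995, -0.001]
ft_force: [-4.0, -1.2, 13.3]
opening: 0.013
grip_force: 33.6
```

Request:
jog_arm(moves=[0,0,-0.01,0,0,0,0,0,0,0,0,0])

```text
time: 19.55
tcp_pos: [0.5545, 0.1595, 0.0171]
tcp_rot: [0.0, -0.1, 0.995, -0.001]
ft_force: [-6.2, -2.0, 17.1]
opening: 0.0128
grip_force: 34.2
```

Request:
jog_arm(moves=[0,0,0.02,0,0,0,0,0,0,0,0,0], squeeze=20)

```text
time: 19.8
tcp_pos: [0.5545, 0.1595, 0.0171]
tcp_rot: [0.0, -0.1, 0.995, -0.001]
ft_force: [-3.9, -1.3, 10.4]
opening: 0.0134
grip_force: 33.3
```

Request:
jog_arm(moves=[0,0,0,0,0,0,0,0,0,0,0,0,0,0,0,0,0,0,0,0,0,0,0,0], hand=-0.3)

```text
time: 20.3
tcp_pos: [0.5544, 0.1595, 0.0156]
tcp_rot: [-0.0, -0.1, 0.995, -0.002]
ft_force: [-0.7, 0.5, 0.2]
opening: 0.0298
grip_force: 0.0
```

Request:
jog_arm(moves=[0,0,0.1,0,0,0,0,0,0.3,0,0,0,0,0,0.5,0,0,0,0,0,0.6,0,0,0,0,0,0.6,0,0,0,0,0,0,0,0,0,0,0,0,0,0,0])

```text
time: 21.18
tcp_pos: [0.5542, 0.1595, 0.1418]
tcp_rot: [-0.0, -0.1, 0.995, -0.002]
ft_force: [-0.1, -0.2, 0.1]
opening: 0.0297
grip_force: 0.0
```

Run:
```python
from h import *
np.set_printoptions(precision=4,suppress=True)
st();snap('scene','sc5');snap('wrist','w5')
i=cv2.resize(cv2.imread('pics/sc5.png')[155:375,200:460],(450,380),interpolation=cv2.INTER_CUBIC);j=cv2.resize(cv2.imread('pics/w5.png')[:,100:540],(348,380))
cv2.imwrite('pics/m5.png',np.hstack([i,j]))
```

```text
t 21.175 tcp [0.5542 0.1595 0.1418] unit xy 0.07978948937517717 0.332043708166127 yhead 1.770200691384968 z [-0.0001 -0.003  -1.    ] F [-0.1125 -0.1585  0.1002] op 0.029732475508921198 0.0 j [ 0.2818  0.3981 -0.174   0.9997 -0.0029  0.0824]
```

View pics/m5.png

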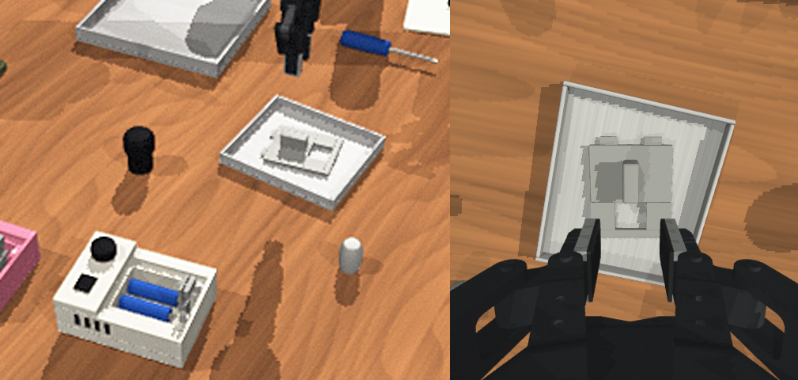

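The cover lies flat in the small tray with its rib up (630,180 in the right half). The gripper is clear and the bystanders are where they were.

```bash
python3 -c "
from h import *
print(manip.job_done())"
```

```text
the job is handed in; nothing more can be done
None
```

The job is done and handed in at about 21 s: pressing the tab, with readings up to about 7 N, released the cover, which now lies flat, rib up, in the smaller tray, with nothing else on the bench moved.

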